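Lock the reject bin with its pin and hang the tag red side out

ROBOT

A 6-joint arm with a two-finger parallel gripper is mounted at the origin on the work surface. World frame = base frame: x ahead of the robot, y to its left, z up, the work surface at z = 0. Lengths are in m, angles in rad, forces in N, time in s.
With the tool pointing down it reaches from about 0.375 to 0.9 m from the base axis. Payload 3.1 kg.
Tool frame: the origin (TCP) lies between the finger pads; the fingertips stand 22 mm ahead of it and the grasp point (between the pads) lies 3 mm ahead of it; z points along the fingers, y is the direction in which the jaws open and shut (so a half turn about z gives the same grasp; the last joint's range is limited). The gripper opens to 87 mm and grips with 3 to 60 N. Pads are 19 mm wide; open, the fingers measure 117 mm over their backs; the gripper's body (75 mm by 190 mm) begins 51 mm behind the grasp point.
Start: joints at [1.028, 0.527, 1.433, -0, 1.181, -0.178], TCP at [0.223, 0.584, 0.245] pointing down, gripper open.
Joint ranges: [-3.08, 3.08], [-0.75, 2.2], [0.22, 2.44], [-1.43, 4.57], [0, 2.65], [-2.85, 2.85]. Speed limits (rad/s): [2.79, 2.79, 3.14, 3.14, 3.14, 3.14].

INTERFACE

Orientations are given as a unit quaternion [x, y, z, w].
In Python, from rig import get_obs, camera, get_calibration, hand_in, search_frame gives the robot as it stands.
- The arm moves only by the shell command python3 -m jog 'ROWS' [FORCE]. ROWS is JSON, a list of rows, each an object with "grip": the closure in counts, from 0 (fully open) to 255 (shut); "travel": the shift along the world's x, y, z in cm, a list of three; "twist": the turn about the world's z in degrees. A call has 1 to 8 rows; each row shifts and turns the commanded pose from where the row before left it; what a row does not reach is not made up. A row lasts 1/10 s, in which the tool goes at most 50 mm and 8.59 degrees, less where a joint would pass 70% of its speed; a pose out of reach is approached as far as the arm can. A call is refused whole if a number of a shift passes 5 or a number of a turn 8.59, either way. A call with a gripper value outside its range is refused whole. The fingers move at their own pace and stop on an object; FORCE is the grip in N (left out, the last holds). Time passes only in rows, so rows that do not move let the fingers close. It gives the time, the measured TCP pose, the force and the opening at its end, in the units of the state.
- get_obs(): the state, without advancing time (a new reading comes with each control period).
- camera(name): name is "side" or "top"; returns the picture (384x512x3 uint8, red, green, blue); there is no depth.
- get_calibration(name): a dict with "fx", "fy", "cx", "cy" (pixels), "k1" (the pictures are not rectified: a ray, as slopes to the right and down, at radius r is drawn at 1 + k1 r^2 times it, then the intrinsics apply), "R" (3x3) and "t" (3): a world point X has camera coordinates R X + t. Camera axes: x right, y down, z forward; pixel columns grow to the right and rows downward; lengths in m; the calibration is good to about 2 mm. A picture is of the moment at which its call begins. get_calibration takes no time and is no camera call.
- hand_in(): hands the job in, once; it reports no verdict.
Trained networks look in the newest picture that a camera, given by its name, has taken for a name from the list of things; names that differ only in an ending like _2 or _b are one class to them, and where a whole thing is asked for, a point or a joint stands for the part that bears it (a point fixed in the world has none). Each returns a list of dicts, best first, with "p" (0 to 1); they miss things now and then, are a little off and sometimes report something else, mostly with a low value. They report only what shows in the picture. A call takes as long as a camera call. They do not tell look-alikes from the thing itself.
- search_frame(target, camera): "at" ([x, y, z] in m, in world coordinates, good to about 4 mm: the middle of the surface that is visible of it).
The state is a dict: "time": time; "q": joint angles; "joint_velocities": joint speeds; "joint_torque": joint torques, N m; "position": TCP position; "tool_rot": TCP orientation; "ft_force": force on the tool from outside, world axes, zero at the start; "moment": the same for the moment, N m; "grip_width": finger opening in m.
Only numpy, scipy, OpenCV 4.12 (cv2) and the standard library are available. Lean on these libraries where they do the work, as an engineer would, in place of code of your own. Each camera call takes 0.05 s, during which the arm holds its last target. There are 200 camera calls.

TASK

Lock out the tilting bin of rejected pinions: take the brass-headed pin from its blue block and push it fully home through the sloping yellow fork and the bin's lug. Then take the tag from its wooden rack and hang it by its window on the brass hook on the side of the bin stand, red striped face pointing outward, away from the stand. Let go of both, and do not tip the bin or disturb the things standing about.

Things in the scene. Friction and masses are not known exactly. Their poses are not given: they have to be found in the camera images.
- stand: fixed iron and olive stand of the bin; origin on the work surface. Base plate 12 thick, x -195 to 135, y -110 to 110. The -x end carries the sloping fork, the +y side the hook. Two upright cheek plates, outer faces at y = -106 and 106, x -60 to 100, top at z = 190. The bin between them spans x -105 to 105, rim at z = 188; the pinions in it stay below the rim.
- bin (a joint): tilt of the olive bin about a level axis along the stand's y, at x = -78, z = 50 in the stand. 0 = level, resting by its own weight on its stop (it starts so, and then the hole of its lug is in line with the fork); grows to 0.6 rad as the bin tips toward the fork end.
- fork: yellow fork, on stand at x -150, y 0, z 165. Origin: centre of the hole's mouth, on the upper plate's top. z: the hole's axis out of the mouth, up and sloping 32 degrees from vertical toward the stand's -x; y is the stand's y. Upper plate 52 x 52, z -8 to 0; bin lug z -20 to -10; lower plate z -30 to -22; open below. Holes 14.8 to 15.4, chamfered. The pin goes in along -z until its head rests on top.
- hook: brass hook on the +y cheek of the stand, a level bar of diameter 8. Origin where its axis meets the cheek, 165 above the work surface, at x = 45, y = 106 in the stand; axes as the stand's: y points outward along the bar, z up. The bar runs level to y = 58, then rises to its end at y = 68, z = 9 (centre line).
- hook_root (a point): the hook's origin, on the cheek's face; axes as the hook's
- hook_tip (a point): centre of the hook's upturned end, at y = 68, z = 9 in the hook's frame
- pin: headed pin, loose, 72 long: steel shank of diameter 12 and length 44 with a tapered foot, and on top a brass head of diameter 26, 28 tall. Origin at the centre of the foot; z along it toward the head. It starts standing in its block.
- pin_seat (a point): centre of the underside of the pin's head, 44 above its foot; axes as the pin's
- pin_block: fixed blue block 70 x 60 x 50 tall with an upright hole of diameter 15 through it, in which the pin stands with its head resting on the top. Origin at the centre of its underside.
- tag: loose reject tag, an upright plate 70 wide (x), 8 thick (y), 105 tall (z); origin at the centre of its lower edge. The +y half of its thickness is red, the other bare aluminium: the red face with three white stripes looks to +y. A window 26 wide, upper corners cut off, runs through it from z = 48 to 76; the 29 above it is plain. It starts upright in its rack.
- tag_hole (a point): centre of the tag's window, z = 62 in the tag's frame; axes as the tag's
- tag_rack: fixed wooden rack 100 x 50 x 32 tall; origin at the centre of its underside. A slot 11 wide runs along its x; its floor is at z = 8, where the tag's lower edge rests; the tag's axes are parallel to the rack's.
- mallet_head: bystander, leave alone: copper-faced mallet head lying along x, 94 long, 38 high; origin under its centre
- bushing: bystander, leave alone: grey cast-iron bushing, outer diameter 46, 40 high; origin under its centre
- gauge_block: bystander, leave alone: aluminium gauge block 50 x 32 x 20 high; origin under its centre
- pinion_a: bystander, leave alone: helical pinion of diameter 60, 44 high; origin under its centre
- pinion_b: bystander, leave alone: helical pinion of diameter 48, 40 high; origin under its centre
- oil_can: bystander, leave alone: green can of diameter 54, 125 high; origin under its centre
Not all that is in view belongs to the job. What is meant by the pin is not green, pink or purple, and is the smaller of those in its own colour.

How it is judged:
By the outcome, as a careful person would: the job done as asked, in the order asked, and still so for the second after the job is handed in, with the robot touching nothing.
It also fails if it takes over 61 s, if anything falls off the work surface, if the arm or the gripper's body presses on something with over 40 N, if the wrist force passes 120 N, or if a joint passes its speed limit or range.

## Working session

There is one attempt and no reset: what is moved stays moved. The work goes in short steps, Python scripts to look and compute and a shell command to move; the robot and the scene stay as the last step left them, time stands still between calls to the robot, and variables do not carry over. Pictures are saved under pics/ and viewed, about 8 in all and at most 12, crops included, and the job is handed in when it is done.

```bash
ls; mkdir -p pics; python3 - <<'E'
from rig import *
import cv2
for n in ("top","side"):
    cv2.imwrite(f"pics/{n}0.png",cv2.cvtColor(camera(n),cv2.COLOR_RGB2BGR))
    c=get_calibration(n);print(n,{k:(v if not hasattr(v,'tolist') else v.tolist()) for k,v in c.items()})
    for t in ["stand","fork","hook","hook_tip","pin","pin_block","tag","tag_hole","tag_rack"]:
        print(t,[(round(d["p"],2),[round(float(v),3) for v in d["at"]]) for d in search_frame(t,n)[:4]])
o=get_obs();print(o)
E
```

```text
pics
top {'fx': 401.0711101659905, 'fy': 401.0711101659905, 'cx': 254.72980602282212, 'cy': 184.19391569386354, 'k1': 0.005418653246467413, 'R': [[-0.005810456576151291, -0.9999674972666193, 0.00558954423101401], [-0.9954071806583776, 0.005249649808136319, -0.09558758219889985], [0.0955551321914012, -0.0061192799597449355, -0.99540533006643]], 't': [0.11253430355046774, 0.6025211639097058, 1.15704013144997]}
stand [(0.6, [0.566, -0.211, 0.136])]
fork [(0.71, [0.461, -0.174, 0.161]), (0.43, [0.52, 0.038, 0.127])]
hook [(0.53, [0.399, 0.14, 0.041])]
hook_tip [(0.55, [0.69, -0.134, 0.168]), (0.2, [0.615, 0.157, 0.077])]
pin [(0.72, [0.694, 0.153, 0.1]), (0.63, [0.56, 0.239, 0.076]), (0.59, [0.705, 0.227, 0.103]), (0.58, [0.528, 0.129, 0.067])]
pin_block [(0.91, [0.613, 0.159, 0.051]), (0.68, [0.463, 0.134, 0.039])]
tag [(0.46, [0.441, 0.31, 0.096])]
tag_hole [(0.61, [0.442, 0.309, 0.095])]
tag_rack [(0.87, [0.429, 0.294, 0.034])]
side {'fx': 460.77439206829433, 'fy': 460.77439206829433, 'cx': 254.44703458529673, 'cy': 196.35166556221307, 'k1': 0.009412795201139716, 'R': [[-0.98481041015
[... 827 characters left out ...]
.524, 0.051, 0.085])]
{'time': 1.0, 'q': array([ 1.02752355e+00,  5.27490248e-01,  1.43268101e+00,  1.04711672e-05,
        1.18139432e+00, -1.78502764e-01]), 'joint_velocities': array([ 0.00119703,  0.00114784, -0.00054514, -0.00076431, -0.00017432,
       -0.00067477]), 'joint_torque': array([-1.51342178e-04, -4.40012097e+01, -1.76993251e+01,  6.33437047e-02,
        5.02379285e-02, -2.44050437e-05]), 'position': array([0.22292519, 0.58388073, 0.24456046]), 'tool_rot': array([1.81377489e-01, 9.83413548e-01, 1.43771132e-05, 2.49015533e-07]), 'ft_force': array([ 0.56802563,  0.42015266, -0.09952158]), 'moment': array([-0.01151134,  0.04667016,  0.0127916 ]), 'grip_width': 0.0869818471129788}
```

View pics/top0.png

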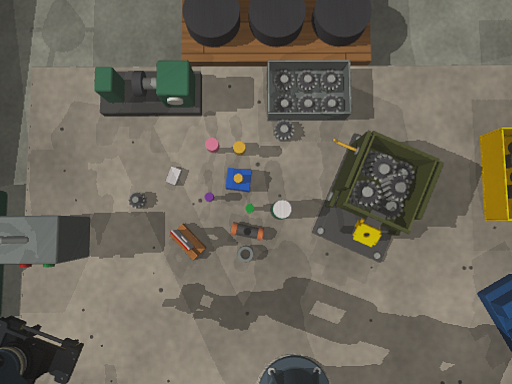

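View pics/side0.png

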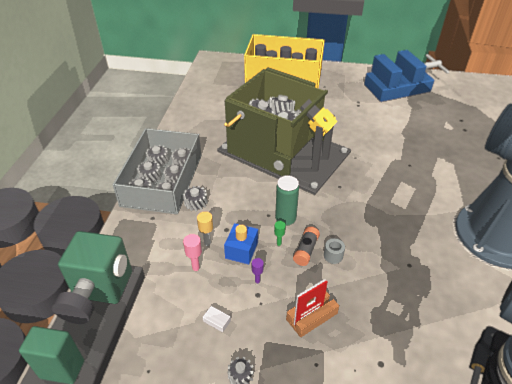

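Top view: the stand is at about (385,185) with the yellow fork at (367,234) and the hook at (345,146). The blue block with the smaller brass pin is at (239,179), and the tag rack at (187,241). The other brass pin, at (239,147), is a free-standing look-alike. I'll zoom in for accurate fits.

```bash
cat > h.py <<'E'
import numpy as np, cv2
from rig import get_calibration
C={n:get_calibration(n) for n in("top","side")}
def proj(n,X):
    c=C[n];X=np.atleast_2d(X)@np.array(c["R"]).T+c["t"];u=X[:,:2]/X[:,2:]
    u=u*(1+c["k1"]*(u**2).sum(1,keepdims=True))
    return u*[c["fx"],c["fy"]]+[c["cx"],c["cy"]]
def crop(im,x0,y0,w,h,s):
    o=cv2.resize(im[y0:y0+h,x0:x0+w],None,fx=s,fy=s,interpolation=cv2.INTER_CUBIC)
    for x in range(-(-x0//10)*10,x0+w,10):
        X=int((x+.5-x0)*s);cv2.line(o,(X,0),(X,6),(255,255,255),1)
        if x%20==0: cv2.putText(o,str(x),(X-10,16),0,.35,(0,255,255),1)
    for y in range(-(-y0//10)*10,y0+h,10):
        Y=int((y+.5-y0)*s);cv2.line(o,(0,Y),(6,Y),(255,255,255),1)
        if y%20==0: cv2.putText(o,str(y),(8,Y+4),0,.35,(0,255,255),1)
    return o
def fr(x,y,th,P):
    P=np.atleast_2d(P).astype(float);c,s=np.cos(th),np.sin(th)
    return P@np.array([[c,s,0],[-s,c,0],[0,0,1]])+[x,y,0]
def fit(obs,x0):
    from scipy.optimize import least_squares
    f=lambda v:np.concatenate([(proj(n,fr(*v,P))[0]-px) for n,P,px in obs])
    r=least_squares(f,x0,loss="soft_l1");return r.x,f(r.x).reshape(-1,2)
E
python3 - <<'E'
import cv2,numpy as np
from h import crop
t=cv2.imread("pics/top0.png");s=cv2.imread("pics/side0.png")
cv2.imwrite("pics/ts.png",crop(t,308,122,138,146,4))
cv2.imwrite("pics/ss.png",crop(s,212,62,146,134,4))
a=crop(t,160,160,100,110,4);b=crop(s,215,210,130,130,3)
o=np.zeros((440,800,3),np.uint8);o[:440,:400]=a;o[:390,400:790]=b
cv2.imwrite("pics/tb.png",o)
E
```

```text
(no output)
```

View pics/ts.png

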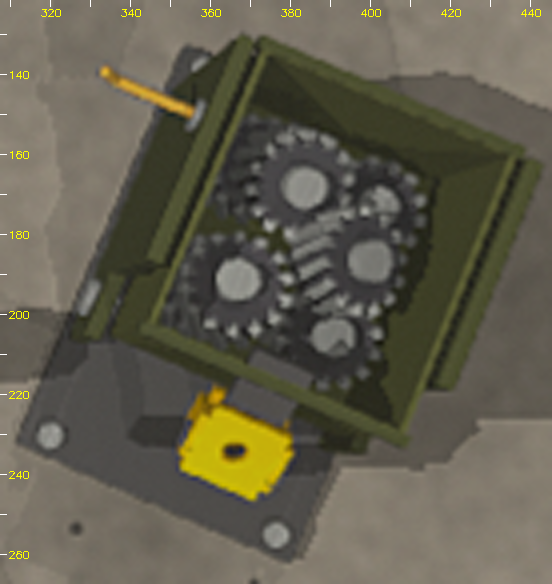

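View pics/ss.png

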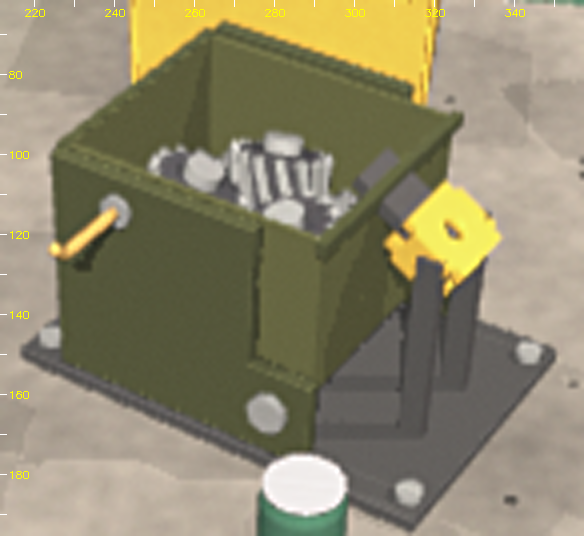

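View pics/tb.png

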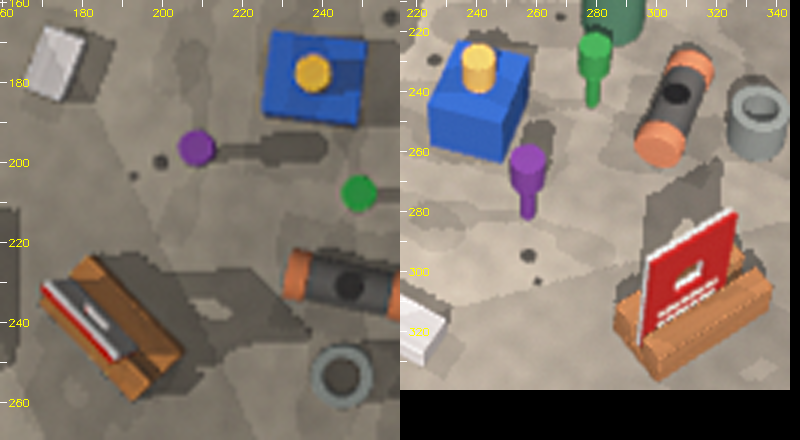

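Zoomed crops: the fork hole is at top (366,234) and side (325,119), the hook tip at top (334,139) and side (225.5,124). The base corners are clear in both views. The brass pin head is in the blue block at top (237.5,178), and the tag's red face looks toward the side camera. Next I'll fit the poses.

```bash
cat > fit1.py <<'E'
from h import *
T=lambda x,y:np.array([x/4+307.5,y/4+121.5]); S=lambda x,y:np.array([x/4+211.5,y/4+61.5])
m=lambda *a:np.array(a)/1000
obs=[("top",m(-195,110,12),T(18,441)),("top",m(-195,-110,12),T(293,560)),("top",m(-150,0,165),T(234,451)),
("top",m(45,174,174),T(105,71)),("top",m(45,106,165),T(196,113)),("top",m(100,106,190),T(245,37)),("top",m(-60,106,190),T(150,262)),
("side",m(-195,110,12),S(413,519)),("side",m(-195,-110,12),S(554,350)),("side",m(135,110,12),S(22,348)),
("side",m(45,174,174),S(55,250)),("side",m(45,106,165),S(118,210)),("side",m(-150,0,165),S(453,230)),
("side",m(100,106,190),S(55,152)),("side",m(-60,106,190),S(260,231))]
v,r=fit(obs,[.58,-.22,-.42]);print("stand",v,np.degrees(v[2]));print(r.round(1).tolist())
print("fork,hooktip,root",fr(*v,[m(-150,0,165),m(45,174,174),m(45,106,165)]).round(4).tolist())
A=lambda x,y:np.array([x/4+159.5,y/4+159.5]);B=lambda x,y:np.array([(x-400)/3+214.5,y/3+209.5])
# block: top corners + pin head top
ob=[("top",m(0,0,78),A(313,73)),("side",m(0,0,78),B(479,52))]
v,r=fit(ob,[.6,.16,0]);print("pin head",v[:2],r.round(1).tolist())
# block corners symmetric (35,30): image left(+y) ; try both
cs=[("top",(274,31)),("top",(367,42)),("top",(357,126)),("top",(263,115)),]
for a,b in((35,30),(30,35)):
    K=[(a,b),(a,-b),(-a,-b),(-a,b)]
    ob=[("top",m(*k,50),A(*c[1])) for k,c in zip(K,cs)]+[("side",m(a,b,50),B(460,42)),("side",m(a*-1,b,50),B(516,113)),("side",m(-a,-b,50),B(529,56)),("side",m(a,b,50),B(435,97))][1:3]
    v,r=fit(ob,[.6,.16,0]);print("block",v,abs(r).mean(),r.round(1).tolist())
# tag: x axis: red +y face; top z=113 in rack frame; seen from +y, +x is on left?
ob=[("side",m(35,4,113),B(642,259)),("side",m(-35,4,113),B(733,213)),("side",m(-35,-4,113),B(737,208)),
("top",m(35,4,113),A(43,289)),("top",m(-35,4,113),A(116,361)),("top",m(-35,-4,113),A(133,350)),("top",m(35,-4,113),A(52,280)),
("side",m(35,4,32),B(640,345))]
v,r=fit(ob,[.44,.3,.8]);print("tag",v,np.degrees(v[2]),r.round(1).tolist())
E
python3 fit1.py
```

```text
stand [ 0.59186154 -0.23885245 -0.41923726] -24.02052548755139
[[-0.3, 1.2], [-0.2, 1.7], [0.4, 1.4], [0.2, 1.0], [0.5, 1.4], [-1.1, -0.5], [-1.0, -0.4], [-0.2, 0.3], [0.8, -0.8], [-1.1, -0.5], [-0.4, -0.4], [-0.6, -0.3], [0.3, -0.8], [-2.1, -0.4], [-2.2, -0.4]]
fork,hooktip,root [[0.4549, -0.1778, 0.165], [0.7038, -0.0982, 0.174], [0.6761, -0.1603, 0.165]]
pin head [0.61550212 0.1557757 ] [[0.6, 0.5], [-0.5, 0.5]]
block [ 0.61589306  0.15562823 -0.04722022] 1.112385516533114 [[1.0, -0.4], [-1.7, -2.3], [-0.2, 0.6], [2.6, 2.5], [-0.9, 0.6], [0.5, 0.1]]
block [ 0.61500596  0.15641617 -0.10579059] 0.925138534051437 [[-0.4, 0.9], [0.3, 0.5], [0.7, -0.0], [0.2, 0.3], [-4.3, 2.6], [-0.1, -0.8]]
tag [0.4454427  0.31281734 0.74726408] 42.815077936033674 [[1.7, 0.9], [0.1, -0.4], [-3.8, -1.6], [-0.1, -0.6], [-0.9, 0.4], [-3.0, 1.1], [-0.1, -0.4], [-0.1, -5.5]]
```

```bash
R='{"grip":0,"travel":[2.8,-3.05,0],"twist":-6.65}'; python3 -m jog '[{"grip":0,"travel":[2.8,-3.05,0],"twist":-6.65},{"grip":0,"travel":[2.8,-3.05,0],"twist":-6.65},{"grip":0,"travel":[2.8,-3.05,0],"twist":-6.65},{"grip":0,"travel":[2.8,-3.05,0],"twist":-6.65},{"grip":0,"travel":[2.8,-3.05,0],"twist":-6.65},{"grip":0,"travel":[2.8,-3.05,0],"twist":-6.65},{"grip":0,"travel":[2.8,-3.05,0],"twist":-6.65}]' 8
python3 -m jog '[{"grip":0,"travel":[2.8,-3.05,-1],"twist":-6.65},{"grip":0,"travel":[2.8,-3.05,-1],"twist":-6.65},{"grip":0,"travel":[2.8,-3.05,-1],"twist":-6.65},{"grip":0,"travel":[2.8,-3.05,-1],"twist":-6.65},{"grip":0,"travel":[2.8,-3.05,-1],"twist":-6.65},{"grip":0,"travel":[2.8,-3.05,-1],"twist":-6.65},{"grip":0,"travel":[2.8,-3.05,-1],"twist":-6.65},{"grip":0,"travel":[0,0,0],"twist":0}]'
```

```text
time: 1.7
position: [0.42, 0.3691, 0.2448]
tool_rot: [0.557, 0.83, 0.0, 0.0]
ft_force: [0.0, 0.8, 0.2]
grip_width: 0.0873
time: 2.5
position: [0.6187, 0.1523, 0.1733]
tool_rot: [0.841, 0.542, 0.001, 0.001]
ft_force: [-0.2, 1.2, -0.4]
grip_width: 0.0872
```

```bash
python3 -m jog '[{"grip":0,"travel":[-0.32,0.35,-3],"twist":0},{"grip":0,"travel":[0,0,-3],"twist":0},{"grip":60,"travel":[0,0,-3],"twist":0},{"grip":120,"travel":[0,0,-0.93],"twist":0},{"grip":160,"travel":[0,0,0],"twist":0},{"grip":255,"travel":[0,0,0],"twist":0},{"grip":255,"travel":[0,0,0],"twist":0},{"grip":255,"travel":[0,0,0],"twist":0}]' 5
python3 -m jog '[{"grip":255,"travel":[0,0,0],"twist":0},{"grip":255,"travel":[0,0,0],"twist":0},{"grip":255,"travel":[0,0,0],"twist":0},{"grip":255,"travel":[0,0,0],"twist":0}]'
python3 - <<'E'
from rig import *
import cv2
from h import *
a=crop(cv2.cvtColor(camera("top"),cv2.COLOR_RGB2BGR),200,140,80,80,5);b=crop(cv2.cvtColor(camera("side"),cv2.COLOR_RGB2BGR),200,190,80,80,5)
cv2.imwrite("pics/g1.png",np.hstack([a,b]))
E
```

```text
time: 3.3
position: [0.6125, 0.1606, 0.0767]
tool_rot: [0.839, 0.545, 0.001, 0.001]
ft_force: [-0.2, 0.2, -0.4]
grip_width: 0.0472
time: 3.7
position: [0.614, 0.1599, 0.0762]
tool_rot: [0.839, 0.545, 0.002, 0.002]
ft_force: [3.4, -2.5, 2.6]
grip_width: 0.0248
```

View pics/g1.png

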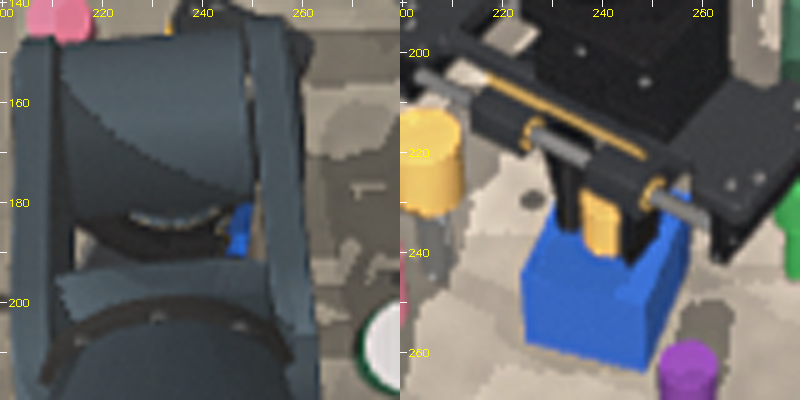

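Side view: the jaws straddle the brass head above the blue block, a few mm off-centre, since the command overshot because of lag. I'll centre, reopen partly, turn 90°, and regrasp.

```bash
python3 -m jog '[{"grip":255,"travel":[0.29,-0.43,0],"twist":0},{"grip":255,"travel":[0,0,0],"twist":0},{"grip":138,"travel":[0,0,0],"twist":0},{"grip":138,"travel":[0,0,0],"twist":0},{"grip":138,"travel":[0,0,0],"twist":8.2},{"grip":138,"travel":[0,0,0],"twist":8.2},{"grip":138,"travel":[0,0,0],"twist":8.2},{"grip":138,"travel":[0,0,0],"twist":8.2}]'
python3 -m jog '[{"grip":138,"travel":[0,0,0],"twist":8.2},{"grip":138,"travel":[0,0,0],"twist":8.2},{"grip":138,"travel":[0,0,0],"twist":8.2},{"grip":138,"travel":[0,0,0],"twist":8.2},{"grip":138,"travel":[0,0,0],"twist":8.2},{"grip":138,"travel":[0,0,0],"twist":8.2},{"grip":138,"travel":[0,0,0],"twist":8.2},{"grip":255,"travel":[0,0,0],"twist":0}]'
python3 -m jog '[{"grip":255,"travel":[0,0,0],"twist":0},{"grip":255,"travel":[0,0,0],"twist":0},{"grip":255,"travel":[0,0,0],"twist":0},{"grip":255,"travel":[0,0,0],"twist":0}]'
```

```text
time: 4.6
position: [0.613, 0.1559, 0.0743]
tool_rot: [0.649, 0.761, -0.001, -0.001]
ft_force: [0.3, 0.2, 0.3]
grip_width: 0.0396
time: 5.4
position: [0.6133, 0.1559, 0.0743]
tool_rot: [0.206, 0.978, -0.0, -0.002]
ft_force: [-0.5, -0.0, -1.3]
grip_width: 0.0366
time: 5.8
position: [0.6143, 0.156, 0.0749]
tool_rot: [0.207, 0.978, -0.0, -0.0]
ft_force: [0.1, -0.2, -2.0]
grip_width: 0.0248
```

```bash
python3 -m jog '[{"grip":255,"travel":[0,0,0],"twist":0},{"grip":255,"travel":[0,0,1.2],"twist":0},{"grip":255,"travel":[0,0,1.2],"twist":0},{"grip":255,"travel":[0,0,1.2],"twist":0},{"grip":255,"travel":[0,0,0],"twist":0},{"grip":255,"travel":[0,0,0],"twist":0}]' 15
python3 -m jog '[{"grip":255,"travel":[-0.52,0.23,0],"twist":0},{"grip":255,"travel":[-0.52,0.23,0],"twist":0},{"grip":255,"travel":[-0.52,0.23,-0.1],"twist":0},{"grip":255,"travel":[-0.52,0.23,-0.1],"twist":0},{"grip":255,"travel":[-0.52,0.23,-0.1],"twist":0},{"grip":255,"travel":[-0.52,0.24,-0.1],"twist":0},{"grip":255,"travel":[0,0,0],"twist":0}]'
python3 -m jog '[{"grip":255,"travel":[0,0,2],"twist":0},{"grip":255,"travel":[0,0,4],"twist":0},{"grip":255,"travel":[-1,-2,4],"twist":0},{"grip":255,"travel":[-2,-4,4],"twist":0},{"grip":255,"travel":[-2,-4,1],"twist":0},{"grip":255,"travel":[-2,-4,0],"twist":0},{"grip":255,"travel":[0,0,0],"twist":0},{"grip":255,"travel":[0,0,0],"twist":0}]' 25
python3 - <<'E'
from rig import *
import cv2
from h import *
p=get_obs()["position"];print(p)
ims=[]
for n in("top","side"):
    im=cv2.cvtColor(camera(n),cv2.COLOR_RGB2BGR);cv2.imwrite(f"pics/{n}2.png",im)
    u=proj(n,p)[0];print(u);x,y=[int(v)-40 for v in u];ims.append(crop(im,max(x,0),max(y,0),80,80,5))
cv2.imwrite("pics/g2.png",np.hstack(ims))
E
```

```text
time: 6.4
position: [0.6149, 0.1561, 0.1123]
tool_rot: [0.206, 0.979, 0.0, 0.001]
ft_force: [-0.5, 0.2, -1.9]
grip_width: 0.0245
time: 7.1
position: [0.5821, 0.1705, 0.1069]
tool_rot: [0.206, 0.979, -0.0, -0.001]
ft_force: [1.3, 1.0, -0.6]
grip_width: 0.0248
time: 7.9
position: [0.515, 0.0364, 0.2501]
tool_rot: [0.207, 0.978, 0.0, -0.002]
ft_force: [-0.9, 0.2, -1.6]
grip_width: 0.0244
[0.51498899 0.03639273 0.25013739]
[285.97308622 211.92927447]
[294.69319854 139.85021976]
```

View pics/g2.png

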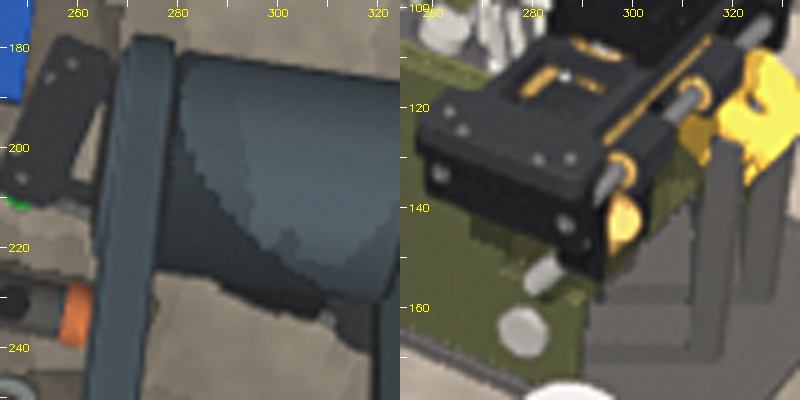

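Side view: the held pin leans, its shank running down-left from under the finger to its foot at about (279,156.5). I'll compare that with the predicted tilt.

```bash
python3 - <<'E'
from h import *
p=np.array([.515,.0364,.2471])
for a in (24,28,32,36,40):
    s,c=np.sin(np.radians(a)),np.cos(np.radians(a));az=np.array([-.9135*s,.4067*s,c])
    print(a,proj("side",[p-.0659*az,p-.045*az,p+.006*az]).round(1).tolist())
E
```

```text
24 [[282.9, 157.8], [286.5, 152.7], [295.7, 139.3]]
28 [[281.4, 156.5], [285.5, 151.8], [295.9, 139.5]]
32 [[280.0, 155.1], [284.5, 150.8], [296.0, 139.6]]
36 [[278.6, 153.7], [283.5, 149.8], [296.1, 139.7]]
40 [[277.3, 152.1], [282.6, 148.7], [296.3, 139.9]]
```

```bash
python3 -m jog '[{"grip":255,"travel":[-1.4,-2.8,-0.2],"twist":0},{"grip":255,"travel":[-1.4,-2.8,-0.2],"twist":0},{"grip":255,"travel":[-1.4,-2.8,-0.2],"twist":0},{"grip":255,"travel":[-1.4,-2.8,-0.2],"twist":0},{"grip":255,"travel":[-1.4,-2.8,-0.2],"twist":0},{"grip":255,"travel":[-1.4,-2.8,-0.2],"twist":0},{"grip":255,"travel":[-1.3,-3.0,-0.2],"twist":0},{"grip":255,"travel":[0,0,0],"twist":0}]'
python3 -m jog '[{"grip":255,"travel":[0,0,0],"twist":0}]'
python3 - <<'E'
from rig import *
import cv2
from h import *
p=get_obs()["position"];print(p)
G=p-[0,0,.003];az=np.array([-.4841,.2155,.848]);f=G-.0659*az
ims=[]
for n in("top","side"):
    im=cv2.cvtColor(camera(n),cv2.COLOR_RGB2BGR)
    u=proj(n,f)[0];print(n,"foot pred",u,"seat",proj(n,G-.0219*az)[0]);x,y=[int(v)-40 for v in u];ims.append(crop(im,x,y,80,80,5));print(x,y)
cv2.imwrite("pics/g3.png",np.hstack(ims))
E
```

```text
time: 8.8
position: [0.4197, -0.1634, 0.2361]
tool_rot: [0.207, 0.978, -0.0, -0.0]
ft_force: [0.3, 0.0, -1.6]
grip_width: 0.0246
time: 8.9
position: [0.4202, -0.1609, 0.2362]
tool_rot: [0.206, 0.978, 0.001, -0.001]
ft_force: [-0.6, -0.1, -1.9]
grip_width: 0.024
[ 0.4201556  -0.16087889  0.23617595]
top foot pred [366.70425146 236.92607935] seat [367.44122946 246.22840943]
326 196
side foot pred [326.56471758 114.97076602] seat [336.48458458 105.5272645 ]
286 74
```

View pics/g3.png

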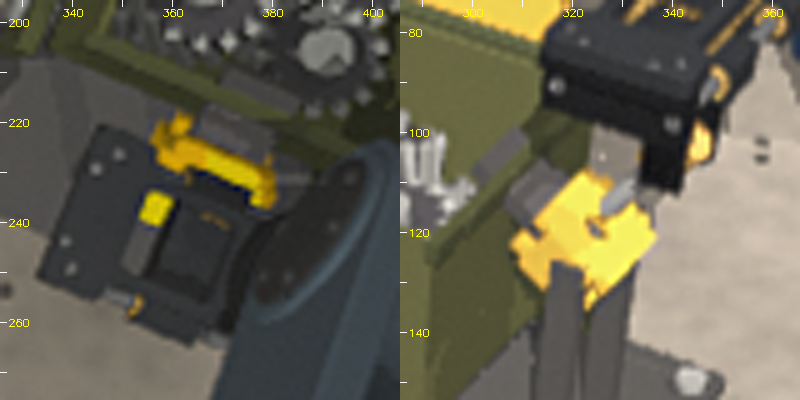

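Side view: the foot is at about (327,114.5), against a predicted (326.6,115), just above the fork hole at about (325,119.5). I'll check the fork model against the original pictures.

```bash
python3 - <<'E'
from h import *
v=[.59186,-.23885,-.41924]
s,c=np.sin(np.radians(32)),np.cos(np.radians(32))
F=lambda P:np.array([[-.15+x*c-z*s,y,.165+x*s+z*c] for x,y,z in np.array(P)/1000])
sq=F([(26,26,0),(26,-26,0),(-26,-26,0),(-26,26,0)]);t=np.linspace(0,6.28,30);ho=F([(7.7*np.cos(a),7.7*np.sin(a),0) for a in t])
ims=[]
for n,x0,y0 in(("top",345,213),("side",304,98)):
    im=cv2.imread(f"pics/{n}0.png");o=cv2.resize(im[y0:y0+44,x0:x0+44],None,fx=9,fy=9,interpolation=cv2.INTER_CUBIC)
    for q in(sq,ho):
        u=((proj(n,fr(*v,q))-[x0,y0]+.5)*9).round().astype(np.int32);cv2.polylines(o,[u],True,(255,0,255),1)
    ims.append(o)
cv2.imwrite("pics/ov.png",np.hstack(ims))
E
```

```text
(no output)
```

View pics/ov.png

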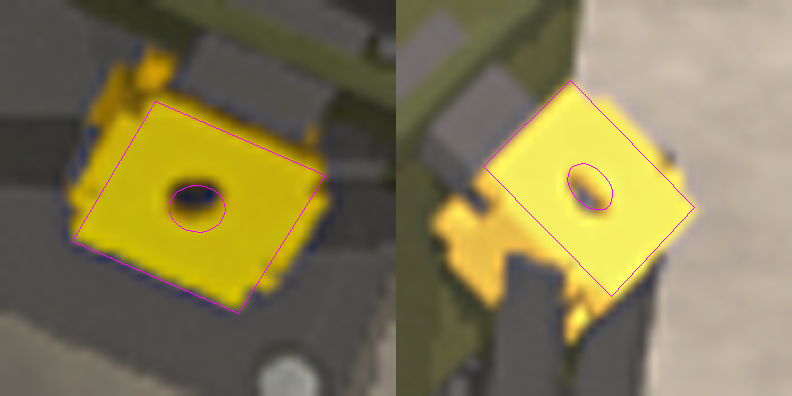

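```bash
cat > avg.py <<'E'
from rig import *
import numpy as np
L=[]
for i in range(6):
    camera("side");o=get_obs();L.append(np.r_[o["position"],o["ft_force"]])
L=np.array(L);print("mean",L.mean(0).round(4),"std",L.std(0).round(4),o["time"],o["grip_width"])
p=L[:,:3].mean(0);G=p-[0,0,.003];az=np.array([-.4841,.2155,.848]);M=np.array([.4555,-.1778,.165])
f=G-.0659*az;d=M-f;print("foot",f.round(4),"along",(d@az).round(4),"lateral",(d-(d@az)*az).round(4))
E
python3 avg.py
```

```text
mean [ 0.4201 -0.1604  0.2365 -0.0701 -0.2525 -1.9279] std [1.000e-04 2.000e-04 1.000e-04 3.844e-01 3.736e-01 3.208e-01] 9.3 0.02430061679173182
foot [ 0.452  -0.1746  0.1776] along -0.0131 lateral [-0.0029 -0.0004 -0.0015]
```

```bash
python3 -m jog '[{"grip":255,"travel":[-0.29,-0.04,-0.15],"twist":0},{"grip":255,"travel":[0.24,-0.11,-0.42],"twist":0},{"grip":255,"travel":[0.24,-0.11,-0.42],"twist":0},{"grip":255,"travel":[0.1,-0.04,-0.17],"twist":0},{"grip":255,"travel":[0,0,0],"twist":0}]' 15
python3 -m jog '[{"grip":255,"travel":[0.1,-0.04,-0.17],"twist":0},{"grip":255,"travel":[0.1,-0.04,-0.17],"twist":0},{"grip":255,"travel":[0,0,0],"twist":0}]'
python3 avg.py
```

```text
time: 9.8
position: [0.4227, -0.1645, 0.2245]
tool_rot: [0.206, 0.978, 0.0, -0.0]
ft_force: [0.6, -0.1, -1.9]
grip_width: 0.0243
time: 10.1
position: [0.4247, -0.1652, 0.2214]
tool_rot: [0.206, 0.979, 0.0, -0.0]
ft_force: [-1.4, 0.5, -1.6]
grip_width: 0.0245
mean [ 0.4247 -0.1652  0.2216  0.0054 -0.1355 -1.3534] std [0.000e+00 0.000e+00 1.000e-04 5.066e-01 4.758e-01 5.479e-01] 10.4 0.024648470399239838
foot [ 0.4566 -0.1794  0.1627] along 0.0028 lateral [ 0.0003  0.001  -0.0001]
```

```bash
python3 -m jog '[{"grip":255,"travel":[0.1,-0.04,-0.17],"twist":0},{"grip":255,"travel":[0.1,-0.04,-0.17],"twist":0},{"grip":255,"travel":[0,0,0],"twist":0}]'
python3 -m jog '[{"grip":255,"travel":[0.1,-0.04,-0.17],"twist":0},{"grip":255,"travel":[0.1,-0.04,-0.17],"twist":0},{"grip":255,"travel":[0,0,0],"twist":0}]'
python3 avg.py
python3 - <<'E'
from rig import *
import cv2
from h import *
im=cv2.cvtColor(camera("side"),cv2.COLOR_RGB2BGR);cv2.imwrite("pics/g4.png",crop(im,290,75,70,70,8))
E
```

```text
time: 10.7
position: [0.4267, -0.166, 0.218]
tool_rot: [0.206, 0.979, 0.0, -0.0]
ft_force: [0.5, 1.1, -1.8]
grip_width: 0.0243
time: 11.0
position: [0.4287, -0.1668, 0.2145]
tool_rot: [0.206, 0.979, 0.0, -0.0]
ft_force: [-0.7, -0.6, -1.8]
grip_width: 0.0247
mean [ 0.4287 -0.1668  0.2147  0.3269 -0.2819 -1.357 ] std [0.000e+00 0.000e+00 1.000e-04 2.726e-01 3.837e-01 2.040e-01] 11.3 0.02427984861367698
foot [ 0.4606 -0.181   0.1559] along 0.0109 lateral [ 0.0002  0.0008 -0.0001]
```

View pics/g4.png

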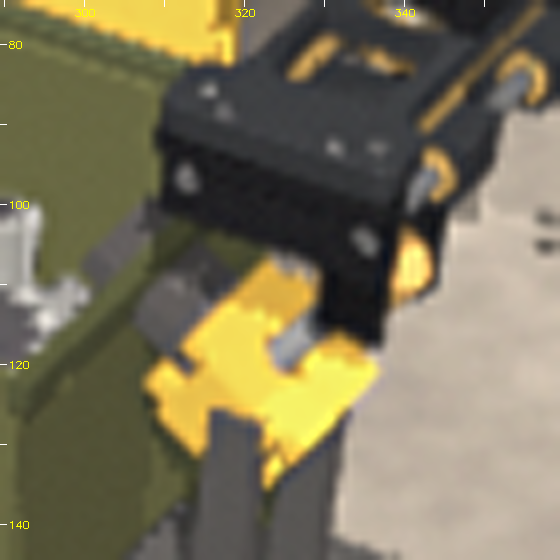

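The foot is in the fork hole at side (325,118) with no contact force, so I'll continue along the axis.

```bash
python3 -m jog '[{"grip":255,"travel":[0.12,-0.0,-0.21],"twist":0},{"grip":255,"travel":[0.12,-0.05,-0.21],"twist":0},{"grip":255,"travel":[0.12,-0.05,-0.21],"twist":0},{"grip":255,"travel":[0,0,0],"twist":0}]'
python3 -m jog '[{"grip":255,"travel":[0.12,-0.05,-0.21],"twist":0},{"grip":255,"travel":[0.12,-0.05,-0.21],"twist":0},{"grip":255,"travel":[0.12,-0.06,-0.21],"twist":0},{"grip":255,"travel":[0,0,0],"twist":0}]'
python3 avg.py
```

```text
time: 11.75
position: [0.4324, -0.1678, 0.2081]
tool_rot: [0.206, 0.979, 0.0, -0.0]
ft_force: [-0.4, 0.0, -1.3]
grip_width: 0.0246
time: 12.15
position: [0.4359, -0.1694, 0.2019]
tool_rot: [0.206, 0.979, 0.0, -0.0]
ft_force: [-0.5, 0.4, -1.6]
grip_width: 0.0247
mean [ 0.4359 -0.1694  0.2022 -0.1264 -0.4199 -1.5296] std [0.000e+00 0.000e+00 1.000e-04 2.667e-01 1.740e-01 4.614e-01] 12.45 0.024655702274128413
foot [ 0.4678 -0.1836  0.1433] along 0.0256 lateral [0.0001 0.0002 0.    ]
```

```bash
python3 -m jog '[{"grip":255,"travel":[0.12,-0.05,-0.21],"twist":0},{"grip":255,"travel":[0.12,-0.05,-0.21],"twist":0},{"grip":255,"travel":[0.12,-0.06,-0.21],"twist":0},{"grip":255,"travel":[0,0,0],"twist":0}]'
python3 -m jog '[{"grip":255,"travel":[0.12,-0.05,-0.21],"twist":0},{"grip":255,"travel":[0.12,-0.05,-0.21],"twist":0},{"grip":255,"travel":[0.12,-0.06,-0.21],"twist":0},{"grip":255,"travel":[0,0,0],"twist":0},{"grip":255,"travel":[0,0,0],"twist":0}]'
python3 avg.py
```

```text
time: 12.85
position: [0.4395, -0.171, 0.1955]
tool_rot: [0.206, 0.979, 0.0, -0.0]
ft_force: [0.1, -0.1, -1.1]
grip_width: 0.0248
time: 13.35
position: [0.443, -0.1725, 0.1895]
tool_rot: [0.206, 0.979, 0.0, -0.0]
ft_force: [-0.7, 0.5, -2.2]
grip_width: 0.0245
mean [ 0.4431 -0.1726  0.1896  0.0796  0.1944 -1.6115] std [0.     0.     0.     0.5021 0.259  0.6064] 13.65 0.024278570306010598
foot [ 0.475  -0.1868  0.1307] along 0.0404 lateral [ 0.0001  0.0003 -0.    ]
```

```bash
python3 -m jog '[{"grip":255,"travel":[0.1,-0.05,-0.18],"twist":0},{"grip":255,"travel":[0,0,0],"twist":0}]'
python3 -m jog '[{"grip":150,"travel":[0,0,0],"twist":0},{"grip":150,"travel":[0,0,0],"twist":0},{"grip":150,"travel":[0,0,0],"twist":0},{"grip":150,"travel":[0,0,2],"twist":0},{"grip":150,"travel":[0,0,2.5],"twist":0},{"grip":255,"travel":[0,0,0],"twist":0},{"grip":255,"travel":[0,0,0],"twist":0},{"grip":255,"travel":[0,0,0],"twist":0}]'
python3 -m jog '[{"grip":255,"travel":[0,0,0],"twist":0},{"grip":255,"travel":[0,0,0],"twist":0},{"grip":255,"travel":[0,0,0],"twist":0}]'
python3 - <<'E'
from rig import *
import cv2
from h import *
print(get_obs()["position"])
M=np.array([.4555,-.1778,.165]);az=np.array([-.4841,.2155,.848])
print(proj("side",[M,M+.028*az]))
im=cv2.cvtColor(camera("side"),cv2.COLOR_RGB2BGR);cv2.imwrite("pics/g5.png",crop(im,290,75,70,70,8))
E
```

```text
time: 13.85
position: [0.4442, -0.1731, 0.1878]
tool_rot: [0.206, 0.979, 0.0, 0.0]
ft_force: [0.4, -0.4, -0.1]
grip_width: 0.0244
time: 14.65
position: [0.4435, -0.1727, 0.232]
tool_rot: [0.206, 0.979, 0.0, -0.001]
ft_force: [-0.8, -0.2, -0.3]
grip_width: 0.0193
time: 14.95
position: [0.4438, -0.1729, 0.2323]
tool_rot: [0.206, 0.979, 0.0, -0.001]
ft_force: [-0.1, 0.2, 0.4]
grip_width: 0.002
[ 0.44384106 -0.17292052  0.23225233]
[[324.79379943 118.18375225]
 [330.94307446 112.35931912]]
```

View pics/g5.png

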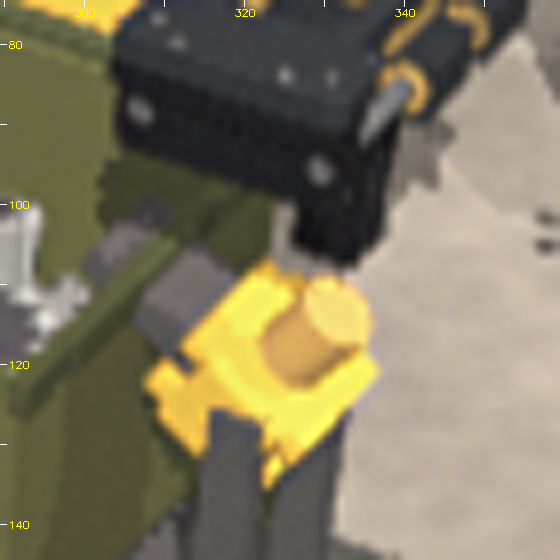

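The pin is in the fork with its head about seated: head top centre at side (332,113), predicted (331,112.4). Next I'll press it home with closed fingers.

```bash
python3 -m jog '[{"grip":255,"travel":[0,0,-0.7],"twist":0},{"grip":255,"travel":[0,0,-0.5],"twist":0},{"grip":255,"travel":[0,0,-0.15],"twist":0},{"grip":255,"travel":[0,0,-0.1],"twist":0},{"grip":255,"travel":[0,0,0],"twist":0}]'
python3 -m jog '[{"grip":255,"travel":[0,0,-0.15],"twist":0},{"grip":255,"travel":[0,0,0],"twist":0}]'
python3 -m jog '[{"grip":255,"travel":[0,0,-0.15],"twist":0},{"grip":255,"travel":[0,0,0],"twist":0}]'
```

```text
time: 15.5
position: [0.444, -0.1731, 0.2181]
tool_rot: [0.206, 0.979, 0.0, -0.0]
ft_force: [0.2, -0.1, -0.2]
grip_width: 0.0006
time: 15.7
position: [0.4442, -0.1732, 0.2168]
tool_rot: [0.206, 0.979, -0.0, 0.0]
ft_force: [-0.2, 0.4, 0.4]
grip_width: 0.0005
time: 15.9
position: [0.4443, -0.1733, 0.216]
tool_rot: [0.206, 0.979, -0.0, 0.0]
ft_force: [-0.5, 0.3, 5.0]
grip_width: 0.0003
```

```bash
python3 -m jog '[{"grip":255,"travel":[0,0,-0.2],"twist":0},{"grip":255,"travel":[0,0,0],"twist":0}]'
python3 -m jog '[{"grip":255,"travel":[0,0,-0.2],"twist":0},{"grip":255,"travel":[0,0,0],"twist":0}]'
```

```text
time: 16.1
position: [0.4445, -0.1733, 0.2154]
tool_rot: [0.206, 0.979, -0.0, 0.001]
ft_force: [-3.4, 2.3, 15.9]
grip_width: 0.0004
time: 16.3
position: [0.4446, -0.1734, 0.215]
tool_rot: [0.206, 0.979, -0.001, 0.001]
ft_force: [-6.2, 4.0, 26.2]
grip_width: 0.0003
```

```bash
python3 -m jog '[{"grip":255,"travel":[0,0,2],"twist":0},{"grip":255,"travel":[0,0,3],"twist":0},{"grip":120,"travel":[0,4.05,0],"twist":5.57},{"grip":120,"travel":[0,4.05,0],"twist":5.57},{"grip":120,"travel":[0,4.05,0],"twist":5.57},{"grip":120,"travel":[0,4.05,0],"twist":5.57},{"grip":120,"travel":[0,4.05,0],"twist":5.57},{"grip":120,"travel":[0,4.05,0],"twist":5.57}]'
python3 -m jog '[{"grip":120,"travel":[0,4.05,-1],"twist":5.57},{"grip":120,"travel":[0,4.05,-1],"twist":5.57},{"grip":120,"travel":[0,4.05,-1],"twist":5.57},{"grip":120,"travel":[0,4.05,-1],"twist":5.57},{"grip":120,"travel":[0,4.05,-1],"twist":5.57},{"grip":120,"travel":[0,4.05,-1],"twist":5.57},{"grip":120,"travel":[0,0,0],"twist":0},{"grip":120,"travel":[0,0,0],"twist":0}]' 5
python3 - <<'E'
from rig import *
from h import *
for i in range(2): camera("side")
im=cv2.cvtColor(camera("side"),cv2.COLOR_RGB2BGR);cv2.imwrite("pics/side6.png",im)
o=get_obs();print(o["position"],o["tool_rot"],o["time"])
for n in("side",):
  for t in("tag","tag_hole","pin","hook_tip"): print(t,[(round(d["p"],2),np.round(d["at"],3).tolist()) for d in search_frame(t,n)[:3]])
E
```

```text
time: 17.1
position: [0.4438, 0.0715, 0.2614]
tool_rot: [-0.086, 0.996, -0.0, 0.0]
ft_force: [0.0, 0.5, 0.0]
grip_width: 0.0401
time: 17.9
position: [0.4434, 0.3134, 0.2007]
tool_rot: [-0.368, 0.93, -0.0, -0.001]
ft_force: [-0.2, -0.7, -0.0]
grip_width: 0.0461
[0.44411422 0.31182791 0.20149849] [-3.66017415e-01  9.30607981e-01 -1.50745693e-04 -1.20070621e-04] 18.05
tag [(0.98, [0.443, 0.318, 0.078]), (0.63, [0.526, 0.041, 0.124])]
tag_hole [(0.83, [0.444, 0.323, 0.081]), (0.48, [0.681, -0.141, 0.17])]
pin [(0.94, [0.699, 0.159, 0.085]), (0.83, [0.703, 0.236, 0.09]), (0.68, [0.563, 0.245, 0.067])]
hook_tip [(0.55, [0.682, -0.143, 0.164]), (0.4, [0.446, 0.32, 0.083])]
```

```bash
python3 -m jog '[{"grip":120,"travel":[0.1,0.1,-3],"twist":0},{"grip":120,"travel":[0,0,-3],"twist":0},{"grip":120,"travel":[0,0,-3],"twist":0},{"grip":120,"travel":[0,0,-0.4],"twist":0},{"grip":170,"travel":[0,0,0],"twist":0},{"grip":255,"travel":[0,0,0],"twist":0},{"grip":255,"travel":[0,0,0],"twist":0},{"grip":255,"travel":[0,0,0],"twist":0}]' 4
python3 -m jog '[{"grip":255,"travel":[0,0,0],"twist":0},{"grip":255,"travel":[0,0,0],"twist":0},{"grip":255,"travel":[0,0,0],"twist":0},{"grip":255,"travel":[0,0,0],"twist":0}]' 4
```

```text
time: 19.05
position: [0.4458, 0.3143, 0.1086]
tool_rot: [-0.367, 0.93, 0.0, 0.001]
ft_force: [0.0, 0.5, -0.2]
grip_width: 0.022
time: 19.45
position: [0.4453, 0.3142, 0.1078]
tool_rot: [-0.367, 0.93, 0.0, 0.0]
ft_force: [-0.5, 0.3, 4.9]
grip_width: 0.0086
```

```bash
python3 -m jog '[{"grip":255,"travel":[0,0,0],"twist":0},{"grip":255,"travel":[0,0,0],"twist":0},{"grip":255,"travel":[0,0,1],"twist":0},{"grip":255,"travel":[0,0,3],"twist":0},{"grip":255,"travel":[0,0,4],"twist":0},{"grip":255,"travel":[0,0,4],"twist":0},{"grip":255,"travel":[0,0,3.2],"twist":0},{"grip":255,"travel":[0,0,0],"twist":0}]' 25
python3 -m jog '[{"grip":255,"travel":[2.27,-3.19,0],"twist":-5.57},{"grip":255,"travel":[2.27,-3.19,0],"twist":-5.57},{"grip":255,"travel":[2.27,-3.19,0],"twist":-5.57},{"grip":255,"travel":[2.27,-3.19,0],"twist":-5.57},{"grip":255,"travel":[2.27,-3.19,0],"twist":-5.57},{"grip":255,"travel":[2.27,-3.19,0],"twist":-5.57}]'
python3 -m jog '[{"grip":255,"travel":[2.27,-3.19,0],"twist":-5.57},{"grip":255,"travel":[2.27,-3.19,0],"twist":-5.57},{"grip":255,"travel":[2.27,-3.19,0],"twist":-5.57},{"grip":255,"travel":[2.27,-3.19,0],"twist":-5.57},{"grip":255,"travel":[2.27,-3.19,0],"twist":-5.57},{"grip":255,"travel":[2.27,-3.19,0],"twist":-5.57},{"grip":255,"travel":[0,0,0],"twist":0},{"grip":255,"travel":[0,0,0],"twist":0}]'
python3 - <<'E'
from rig import *
from h import *
camera("side");camera("side")
im=cv2.cvtColor(camera("side"),cv2.COLOR_RGB2BGR);im2=cv2.cvtColor(camera("top"),cv2.COLOR_RGB2BGR)
o=get_obs();p=o["position"];print(p,o["tool_rot"],o["time"],o["grip_width"],o["ft_force"])
W=p-[0,0,.0378];print("window pred side",proj("side",W),"tip",proj("side",[.7038,-.0982,.174]))
u=proj("side",W)[0].astype(int)-40;v=proj("top",W)[0].astype(int)-40
cv2.imwrite("pics/g6.png",np.hstack([crop(im,*u,80,80,5),crop(im2,*v,80,80,5)]))
E
```

```text
time: 20.25
position: [0.4477, 0.3149, 0.2643]
tool_rot: [-0.367, 0.93, -0.0, 0.005]
ft_force: [-0.5, -0.2, -1.2]
grip_width: 0.0077
time: 20.85
position: [0.5811, 0.1208, 0.2579]
tool_rot: [-0.082, 0.997, -0.0, -0.001]
ft_force: [1.1, 0.9, -0.6]
grip_width: 0.0081
time: 21.65
position: [0.7166, -0.0697, 0.257]
tool_rot: [0.207, 0.978, 0.0, -0.002]
ft_force: [-0.2, 0.3, -1.3]
grip_width: 0.0079
[ 0.71653356 -0.06741024  0.25886081] [ 2.05370905e-01  9.78683826e-01  1.09783474e-04 -8.64977670e-04] 21.85 0.007674309686662463 [-0.53159047 -0.43757678 -0.16888627]
window pred side [[215.95818718 114.55463754]] tip [[224.80671367 123.61171386]]
```

View pics/g6.png

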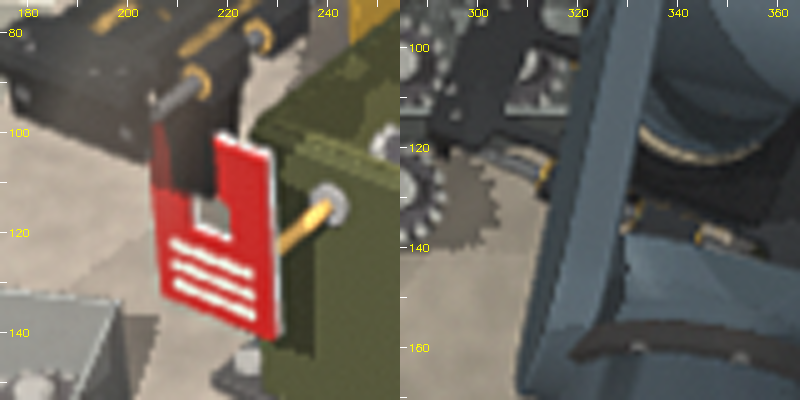

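Side view: the tag is held upright with its red striped face toward the camera, so outward. The window is at about (217,116) and the hook sits behind it at about (232,120). I'll check the tag's offset in the grip.

```bash
python3 - <<'E'
from h import *
from scipy.optimize import least_squares
p=np.array([.7165,-.0680,.2589]);th=np.radians(-24)
px=lambda x,y:np.array([x/5+174.5,y/5+73.5])
# tag frame, corners on red face (+y=4): x stand; left in image=+x
K=[((35,4,0),px(163,295)),((-35,4,0),px(279,340)),((-35,4,105),px(274,150)),((-13,4,48),px(231,242)),((13,4,48),px(193,228))]
def f(v):
    r=[]
    for P,u in K:
        P=np.array(P)/1000;P[0]+=v[0];P[2]-=v[1]
        r.append(proj("side",fr(p[0],p[1],th,P)+[0,0,p[2]-.003])[0]-u)
    return np.ravel(r)
s=least_squares(f,[0,.097]);print("tag x off, grasp height in tag",s.x,s.fun.round(1))
E
```

```text
tag x off, grasp height in tag [-0.00658927  0.09533056] [ 0.5 -1.  -0.4 -0.5 -1.2  1.5  1.1  0.2  0.2 -0.5]
```

```bash
python3 -m jog '[{"grip":255,"travel":[0.53,-0.31,-2.6],"twist":0},{"grip":255,"travel":[0,0,-2.6],"twist":0},{"grip":255,"travel":[0,0,0],"twist":0},{"grip":255,"travel":[0,0,0],"twist":0}]'
python3 - <<'E'
from rig import *
from h import *
camera("side");camera("side")
im=cv2.cvtColor(camera("side"),cv2.COLOR_RGB2BGR)
o=get_obs();p=o["position"];print(p,o["tool_rot"],o["time"],o["grip_width"],o["ft_force"])
u=proj("side",p-[0,0,.037])[0].astype(int)-35
cv2.imwrite("pics/g7.png",crop(im,*u,70,70,8))
E
```

```text
time: 22.25
position: [0.7223, -0.0709, 0.2073]
tool_rot: [0.206, 0.979, 0.0, -0.001]
ft_force: [0.5, 0.3, -0.6]
grip_width: 0.0079
[ 0.7237528  -0.07179273  0.20945028] [ 2.05908367e-01  9.78569660e-01 -8.61814641e-05  1.77697340e-03] 22.4 0.00807573340128975 [ 0.66851276  0.00805231 -1.25762028]
```

```bash
cat > tagfit.py <<'E'
from rig import *
from h import *
from scipy.optimize import minimize
for i in range(4): camera("side")
L=[]
for i in range(4):
    im=camera("side");L.append(get_obs()["position"])
p=np.mean(L,0);print("pos",p.round(4),"std",np.std(L,0).round(4),get_obs()["time"],get_obs()["ft_force"].round(1))
a=im.astype(int);red=(a[...,0]>130)&(a[...,1]<75)&(a[...,2]<75);red[:80]=0
n,lab,st,_=cv2.connectedComponentsWithStats(red.astype(np.uint8));u0=proj("side",p-[0,0,.06])[0]
k=max(range(1,n),key=lambda i:st[i,4]*(abs(st[i,0]+st[i,2]/2-u0[0])<30));x,y,w,h=st[k,:4];print("red bbox",x,y,w,h,st[k,4])
m=cv2.morphologyEx((lab==k).astype(np.uint8),cv2.MORPH_CLOSE,np.ones((9,9)))
rows,cols=np.nonzero(lab==k)
# extreme corners of the red face: lower-left, lower-right, upper-right
pts=np.c_[cols,rows].astype(float);ext=lambda d:pts[np.argmax(pts@np.array(d))]
cs={"ll":ext((-1,.6)),"lr":ext((.7,1)),"ur":ext((1,-.8))};print({k:v.tolist() for k,v in cs.items()})
from scipy.optimize import least_squares
K=[((35,4,0),cs["ll"]),((-35,4,0),cs["lr"]),((-35,4,105),cs["ur"])]
def f(v):
    r=[]
    for P,u in K:
        P=np.array(P)/1000;P[0]+=v[0];P[2]-=v[1];r.append(proj("side",fr(p[0],p[1],np.radians(-24),P)+[0,0,p[2]-.003])[0]-u)
    return np.ravel(r)
s=least_squares(f,[0,.096]);print("x off, grasp height",s.x.round(4),s.fun.round(1))
xo,gh=s.x;th=np.radians(-24)
W=fr(p[0],p[1],th,[xo,0,0])[0]+[0,0,p[2]-.003-gh+.062]
d=fr(0,0,-th,W-[.6763,-.1601,.165])[0];print("window centre in hook frame",d.round(4))
E
python3 tagfit.py
```

```text
pos [ 0.7229 -0.072   0.2078] std [0.0001 0.     0.0002] 22.8 [ 0.2  0.2 -0.6]
red bbox 205 119 24 37 338
{'ll': [207.0, 146.0], 'lr': [228.0, 155.0], 'ur': [226.0, 123.0]}
x off, grasp height [-0.0049  0.0967] [-0.4  0.3  0.1  0.8  0.2 -0.9]
window centre in hook frame [0.0019 0.0994 0.0052]
```

```bash
python3 -m jog '[{"grip":255,"travel":[-0.66,-1.2,0],"twist":0},{"grip":255,"travel":[-0.5,-1.1,0],"twist":0},{"grip":255,"travel":[0,0,0],"twist":0}]'
python3 -m jog '[{"grip":255,"travel":[-0.4,-0.91,0],"twist":0},{"grip":255,"travel":[0,0,0],"twist":0}]'
python3 -m jog '[{"grip":255,"travel":[-0.4,-0.91,0],"twist":0},{"grip":255,"travel":[0,0,0],"twist":0}]'
```

```text
time: 23.1
position: [0.7102, -0.0975, 0.2072]
tool_rot: [0.207, 0.978, -0.001, -0.0]
ft_force: [0.1, -0.1, -0.6]
grip_width: 0.008
time: 23.3
position: [0.7067, -0.1057, 0.2073]
tool_rot: [0.207, 0.978, -0.0, -0.0]
ft_force: [0.4, 0.9, -0.8]
grip_width: 0.0077
time: 23.5
position: [0.7027, -0.1144, 0.2072]
tool_rot: [0.207, 0.978, -0.0, -0.0]
ft_force: [-0.4, 0.4, -1.5]
grip_width: 0.0076
```

```bash
python3 -m jog '[{"grip":255,"travel":[-0.45,-1.0,0],"twist":0},{"grip":255,"travel":[0,0,0],"twist":0}]'
python3 tagfit.py
```

```text
time: 23.7
position: [0.6982, -0.1246, 0.2073]
tool_rot: [0.207, 0.978, -0.0, -0.0]
ft_force: [0.6, -0.2, -1.1]
grip_width: 0.0081
pos [ 0.6988 -0.1229  0.2073] std [0. 0. 0.] 24.1 [-0.  -0.2 -1.9]
red bbox 219 108 23 37 336
{'ll': [220.0, 135.0], 'lr': [241.0, 144.0], 'ur': [239.0, 112.0]}
x off, grasp height [-0.0033  0.0967] [-0.5  0.5 -0.3  0.5  0.7 -0.9]
window centre in hook frame [0.0021 0.0431 0.0046]
```

```bash
python3 -m jog '[{"grip":255,"travel":[-0.1,0.04,-0.6],"twist":0},{"grip":255,"travel":[0,0,-0.6],"twist":0},{"grip":255,"travel":[0,0,0],"twist":0}]'
python3 -m jog '[{"grip":255,"travel":[0,0,-0.15],"twist":0},{"grip":255,"travel":[0,0,0],"twist":0}]'
python3 -m jog '[{"grip":255,"travel":[0,0,-0.15],"twist":0},{"grip":255,"travel":[0,0,0],"twist":0}]'
```

```text
time: 24.4
position: [0.6967, -0.1224, 0.1936]
tool_rot: [0.206, 0.979, 0.0, -0.002]
ft_force: [-0.9, -0.0, -1.3]
grip_width: 0.0077
time: 24.6
position: [0.6976, -0.1228, 0.1935]
tool_rot: [0.206, 0.979, 0.0, -0.0]
ft_force: [0.4, 0.5, -2.2]
grip_width: 0.0081
time: 24.8
position: [0.6979, -0.1229, 0.1929]
tool_rot: [0.206, 0.979, -0.0, 0.0]
ft_force: [-0.1, 0.1, -0.4]
grip_width: 0.0076
```

```bash
python3 -m jog '[{"grip":255,"travel":[0,0,-0.15],"twist":0},{"grip":255,"travel":[0,0,0],"twist":0}]'
python3 -m jog '[{"grip":255,"travel":[0,0,-0.15],"twist":0},{"grip":255,"travel":[0,0,0],"twist":0}]'
```

```text
time: 25.0
position: [0.698, -0.1229, 0.1926]
tool_rot: [0.206, 0.979, -0.0, 0.001]
ft_force: [-0.5, 1.0, 5.2]
grip_width: 0.0076
time: 25.2
position: [0.6981, -0.1229, 0.1925]
tool_rot: [0.206, 0.979, -0.0, 0.001]
ft_force: [-3.4, 0.8, 9.7]
grip_width: 0.0077
```

Contact came at the expected drop, so the window is resting on the bar. I'll unload, release gently and retreat upward.

```bash
python3 -m jog '[{"grip":255,"travel":[0,0,0.3],"twist":0},{"grip":255,"travel":[0,0,0],"twist":0},{"grip":215,"travel":[0,0,0],"twist":0},{"grip":190,"travel":[0,0,0],"twist":0},{"grip":180,"travel":[0,0,0],"twist":0},{"grip":180,"travel":[0,0,0],"twist":0},{"grip":180,"travel":[0,0,0],"twist":0},{"grip":180,"travel":[0,0,0],"twist":0}]' 3
python3 -m jog '[{"grip":180,"travel":[0,0,0.5],"twist":0},{"grip":180,"travel":[0,0,1],"twist":0},{"grip":180,"travel":[0,0,2],"twist":0},{"grip":180,"travel":[0,0,3],"twist":0},{"grip":180,"travel":[0,0,3],"twist":0},{"grip":180,"travel":[0,0,3],"twist":0},{"grip":180,"travel":[0,0,0],"twist":0}]'
python3 -m jog '[{"grip":180,"travel":[-1,4,0],"twist":0},{"grip":180,"travel":[-1,4,0],"twist":0},{"grip":180,"travel":[-1,4,0],"twist":0},{"grip":180,"travel":[-1,4,0],"twist":0},{"grip":180,"travel":[-1,4,0],"twist":0},{"grip":180,"travel":[-1,4,0],"twist":0},{"grip":180,"travel":[0,0,0],"twist":0},{"grip":180,"travel":[0,0,0],"twist":0}]'
python3 - <<'E'
from rig import *
from h import *
for n in("side","top"):
    im=camera(n);cv2.imwrite(f"pics/{n}9.png",cv2.cvtColor(im,cv2.COLOR_RGB2BGR))
    for t in("tag","tag_hole","pin","fork","oil_can","mallet_head","bushing","gauge_block","pinion_a"):
        print(n,t,[(round(d["p"],2),np.round(d["at"],3).tolist()) for d in search_frame(t,n)[:4]])
s0=cv2.imread("pics/side0.png").astype(int);s9=cv2.imread("pics/side9.png").astype(int)
d=(abs(s0-s9).max(2)>60).astype(np.uint8);d=cv2.morphologyEx(d,cv2.MORPH_OPEN,np.ones((2,2)))
n,l,st,_=cv2.connectedComponentsWithStats(d);print([r.tolist() for r in st[1:] if r[4]>12])
a=s9[...,::-1];red=(a[...,0]>130)&(a[...,1]<75)&(a[...,2]<75)
n,l,st,_=cv2.connectedComponentsWithStats(red.astype(np.uint8));print("red",[r.tolist() for r in st[1:] if r[4]>30])
th=np.radians(-24)
# expected hanging tag corners (tag z0 at 169-76=93), y=42
for y in(35,43,50):print(y,proj("side",fr(.6763,-.1601,th,np.array([[.035,(y+4)/1e3,.093],[-.035,(y+4)/1e3,.093],[-.035,(y+4)/1e3,.198],[.035,(y+4)/1e3,.198]]))).round(0).tolist())
E
```

```text
time: 26.0
position: [0.6966, -0.1252, 0.1919]
tool_rot: [0.206, 0.978, -0.002, -0.001]
ft_force: [-3.3, -5.4, 0.2]
grip_width: 0.0197
time: 26.7
position: [0.7005, -0.1228, 0.3242]
tool_rot: [0.206, 0.979, -0.0, 0.006]
ft_force: [0.5, -0.1, 1.1]
grip_width: 0.0256
time: 27.5
position: [0.6372, 0.1187, 0.3171]
tool_rot: [0.205, 0.979, -0.0, -0.0]
ft_force: [0.5, -0.1, 0.4]
grip_width: 0.0257
side tag [(0.61, [0.668, -0.107, 0.108]), (0.24, [0.613, 0.174, 0.05])]
side tag_hole [(0.72, [0.669, -0.105, 0.113])]
side pin [(0.75, [0.704, 0.232, 0.092]), (0.74, [0.532, 0.129, 0.061]), (0.71, [0.562, 0.244, 0.065]), (0.54, [0.695, 0.159, 0.084])]
side fork [(0.64, [0.465, -0.163, 0.161])]
side oil_can [(0.82, [0.521, 0.053, 0.088]), (0.7, [0.467, -0.159, 0.162]), (0.15, [0.464, 0.148, 0.034])]
side mallet_head [(0.76, [0.463, 0.147, 0.034])]
side bushing [(0.72, [0.402, 0.148, 0.032]), (0.51, [0.543, -0.221, 0.152])]
side gauge_block [(0.57, [0.631, 0.355, 0.019])]
side pinion_a [(0.93, [0.557, 0.462, 0.033]), (0.89, [0.759, 0.031, 0.032])]
top tag [(0.51, [0.686, -0.117, 0.179])]
top tag_h
[... 586 characters left out ...]
4, 64, 11, 3, 23], [276, 66, 46, 18, 466], [265, 83, 9, 16, 67], [316, 85, 4, 4, 13], [255, 89, 6, 5, 18], [260, 93, 6, 5, 18], [409, 93, 103, 78, 2861], [250, 100, 5, 10, 30], [388, 101, 11, 6, 38], [259, 103, 6, 7, 22], [403, 103, 6, 5, 19], [271, 104, 4, 6, 18], [277, 105, 3, 7, 14], [325, 114, 10, 10, 38], [365, 150, 72, 158, 5155], [236, 226, 13, 16, 178], [297, 264, 27, 22, 360], [296, 282, 33, 38, 606], [500, 283, 12, 41, 318], [373, 322, 38, 44, 593], [470, 327, 42, 57, 1884]]
red []
35 [[222.0, 139.0], [243.0, 148.0], [242.0, 115.0], [220.0, 106.0]]
43 [[220.0, 140.0], [241.0, 149.0], [241.0, 116.0], [218.0, 107.0]]
50 [[219.0, 141.0], [240.0, 151.0], [239.0, 118.0], [217.0, 109.0]]
```

```bash
python3 - <<'E'
from h import *
a=cv2.imread("pics/side9.png").astype(int)[...,::-1]
for n in("side","top"):
    b=cv2.imread(f"pics/{n}9.png").astype(int)[...,::-1]
    red=(b[...,0]>2.2*b[...,1])&(b[...,0]>2.2*b[...,2])&(b[...,0]>50)
    k,l,st,_=cv2.connectedComponentsWithStats(red.astype(np.uint8));print(n,[r.tolist() for r in st[1:] if r[4]>10])
m={}
for y in range(102,154,2):
    s=""
    for x in range(210,252):
        r,g,b=a[y,x]
        s+="R" if r>2*g and r>50 else "w" if min(r,g,b)>120 else "y" if r>1.5*b and r>110 else "o" if g>b+15 else "." if max(r,g,b)<55 else "g"
    print(y,s)
E
python3 - <<'E'
from rig import *
o=get_obs();print(o["position"],o["time"])
E
```

```text
side [[231, 138, 13, 12, 64]]
top [[331, 128, 19, 33, 95], [20, 264, 11, 3, 31]]
102 yyyyyyoggggggggggggggggg....goyyyo.goygggg
104 yyyogggggwwwyyyggggggg....gyyyo...yyyyyygg
106 ygggggggggggggogggg.....gyyyo....gggwwgyyo
108 ggggggggggggggggg....gyyyo.....gggwwwggyyo
110 gggggggggggggg.....gyyyyy....ggwwwwgggyygg
112 gggggggggggg....goyyyyogggggggwwgggooooggg
114 gggggggggg....goyyyogggggggggggg.ggooooooo
116 gggggggggggggoyyyoggggggggggg....ggooooooo
118 gggggggggggg...ggggggggggg...gg..goooooooo
120 gggggggggg....oyyyyyggg......g...ooooooooo
122 gggggggg......ogwwyyyg...g.......ooooooooo
124 gggggg.......ggwwwgyyy..g.......ggoooooooo
126 gggggg.....ggwwwggyyyg.........gwgoooooooo
128 .gggg.....ggggg.....gg.........gwgoooooooo
130 ..........ggg..................gygoooooooo
132 ...g...........................gygoooooooo
134 ..gggg..............gg.........gywgooooooo
136 ...ggg...............g..........ywgooooooo
138 g........g..........gwwyygg...gRRwgooooooo
140 wwwgg....g...........RRygwwwwyRRRygooooooo
142 wwwwwwwwwwg..........gwgyyRRRRRRRRgooooooo
144 wwwwwwwwwwg..........RRRyygwwgRRRRwgoooooo
146 wwwwwwwwwwwgwggg.....gggRRRRRRRRRRwgoooooo
148 wwwwwwwwggggwwwwwgg.ooooooooggRRRRwgoooooo
150 wwwwwwwgggggggggggoooooooooooooooooooooooo
152 wwwwwwwwwgggggggggoooooooooooooooooooooooo
[0.63766537 0.11729972 0.31730824] 28.5
```

The gripper was blocking the view; the visible lower-right corner at (243,149) matches a hanging tag. I'll move clear and recheck numerically.

```bash
python3 -m jog '[{"grip":180,"travel":[-3,3,0],"twist":0},{"grip":180,"travel":[-3,3,0],"twist":0},{"grip":180,"travel":[-3,3,0],"twist":0},{"grip":180,"travel":[-3,3,0],"twist":0},{"grip":180,"travel":[-3,3,0],"twist":0},{"grip":180,"travel":[-3,3,0],"twist":0},{"grip":180,"travel":[-3,3,0],"twist":0},{"grip":180,"travel":[-3,3,0],"twist":0}]'
python3 -m jog '[{"grip":180,"travel":[-2,3,0],"twist":0},{"grip":180,"travel":[-2,3,0],"twist":0},{"grip":180,"travel":[-2,3,0],"twist":0},{"grip":180,"travel":[-2,3,0],"twist":0},{"grip":180,"travel":[0,0,0],"twist":0},{"grip":180,"travel":[0,0,0],"twist":0},{"grip":180,"travel":[0,0,0],"twist":0},{"grip":180,"travel":[0,0,0],"twist":0}]'
python3 - <<'E'
from rig import *
from h import *
a=camera("side");b=camera("top")
for n,im in(("side",a),("top",b)):
    cv2.imwrite(f"pics/{n}10.png",cv2.cvtColor(im,cv2.COLOR_RGB2BGR))
    s0=cv2.imread(f"pics/{n}0.png")[...,::-1].astype(int)
    d=(abs(s0-im.astype(int)).max(2)>50).astype(np.uint8);d=cv2.morphologyEx(d,cv2.MORPH_OPEN,np.ones((2,2)))
    k,l,st,_=cv2.connectedComponentsWithStats(d);print(n,"changed",[r.tolist() for r in st[1:] if r[4]>15])
    i=im.astype(int);red=(i[...,0]>2*i[...,1])&(i[...,0]>2*i[...,2])&(i[...,0]>60)
    k,l,st,_=cv2.connectedComponentsWithStats(red.astype(np.uint8));print("red",[r.tolist() for r in st[1:] if r[4]>20])
    for t in("tag","tag_hole","pin"): print(t,[(round(d["p"],2),np.round(d["at"],3).tolist()) for d in search_frame(t,n)[:5]])
for y in range(100,154,2):
    print(y,"".join("R" if r>2*g and r>50 else "w" if min(r,g,b)>120 else "y" if r>1.5*b and r>110 else "o" if g>b+15 else "." if max(r,g,b)<55 else "g" for r,g,b in a[y,210:252].astype(int)))
print(get_obs()["position"],get_obs()["time"])
E
```

```text
time: 29.3
position: [0.3964, 0.3583, 0.3176]
tool_rot: [0.206, 0.978, 0.0, 0.0]
ft_force: [0.2, -0.1, -0.0]
grip_width: 0.0257
time: 30.1
position: [0.3184, 0.4763, 0.3173]
tool_rot: [0.207, 0.978, -0.0, 0.0]
ft_force: [0.1, -0.5, -0.0]
grip_width: 0.0256
side changed [[433, 36, 79, 133, 4056], [426, 64, 6, 5, 21], [425, 81, 9, 3, 18], [345, 99, 149, 269, 16859], [423, 102, 28, 33, 175], [219, 109, 27, 41, 770], [332, 111, 5, 7, 19], [325, 114, 10, 11, 49], [445, 123, 9, 8, 47], [343, 149, 5, 5, 22], [490, 169, 16, 25, 74], [342, 189, 28, 34, 474], [470, 206, 9, 10, 49], [472, 217, 8, 3, 20], [459, 220, 8, 9, 34], [346, 222, 5, 4, 16], [236, 225, 14, 17, 188], [462, 228, 13, 13, 95], [476, 230, 11, 18, 72], [344, 238, 8, 15, 63], [333, 242, 4, 6, 17], [469, 247, 6, 6, 27], [334, 254, 6, 5, 22], [348, 256, 12, 13, 79], [295, 264, 34, 57, 1116], [500, 283, 12, 41, 319], [470, 327, 42, 57, 1938]]
red [[218, 109, 26, 41, 542]]
tag [(0.8, [0.688, -0.114, 0.144])]
tag_hole [(0.77, [0.691, -0.115, 0.147]), (0.16, [0.76, 0.032, 0.033])]
pin [(0.76, [0.561, 0.245, 0.067]), (0.75, [0.705, 0.2
[... 1171 characters left out ...]
oo
126 wwwwwwwwwwRRRRRRyyyoooooRRRRRRRRwgoooooooo
128 wwwwwwwwwwyRRRRRRywwwgggRRRRRRRRwgoooooooo
130 wwwwwwwwwwwRRRRRRRRRRywwwRRRRRRRwgoooooooo
132 wwwwwwwwwwwRRywwwwRRRRRRRRRRRRRRywgooooooo
134 wwwwwwwwwwwyRRRRywwwwwwwyRRRRRRRRwgooooooo
136 wwwwwwwwwwwyRRwwwwyRRRywwwwwwRRRRwgooooooo
138 wwwwwwwwwwwwRRRyRywwwwwwyRRRRRRRRwgooooooo
140 wwwwwwwwwwwwRRRwwwwwRRRywwwwwyRRRwwgoooooo
142 wwwwwwwwwwwwyRRRRRRywwwwwyRRRRRRRRggoooooo
144 wwwwwwwwwwwwwwwwwyRRRRRRRywwwwRRRRwgoooooo
146 wwwwwwwwwwwgwwwwwoooooooRRRRRRRRRRwgoooooo
148 wwwwwwwwggggwwwwwooooooooooooRRRRRwgoooooo
150 wwwwwwwgggggggggggoooooooooooooooooooooooo
152 wwwwwwwwwgggggggggoooooooooooooooooooooooo
[0.31788295 0.47706282 0.31733101] 30.5
```

```bash
python3 -c "
from rig import *
print(hand_in())"
```

```text
the job is handed in; nothing more can be done
None
```

The bin is locked out and the tag is hung. I handed the job in at about 30.5 s on the robot's clock, with the arm clear of everything.

**Pin:** I took the brass-headed pin from the blue block and leaned it in the grip to match the fork's slope. It went through the fork and lug with almost no force. A press on its head met solid resistance at 26 N with no real movement. The head's top was last seen at (0.442, -0.170, 0.186), within about 3 mm of where a fully seated pin should be.

**Tag:** It hangs by its window on the brass hook, with brass visible through the window and the red striped face outward. Its outline in the side picture is within about 3 pixels of the hanging position I worked out.

**Bystanders:** Compared with the first pictures, I saw no change where they stand, apart from areas covered by the arm or its shadow.

**Checks that disagreed or were limited:**
- **Detector misses:** The pin detector did not find the seated pin in the side picture, though the top one did. The tag detector did not find the tag in the final top picture, though the window detector did.
- **Tag centring:** My first tag measurement was about 5 mm off along its width. I corrected that before hanging it.
- **Picture limit:** I had used up my 12 viewable pictures, so the final checks came from image data rather than a viewed picture.

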